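# Push a brass sleeve up the gauge ramp to its stop

## Robot

A 6-joint arm with a two-finger parallel gripper is mounted at the origin on the work surface. World frame = base frame: x ahead of the robot, y to its left, z up, the work surface at z = 0. Lengths are in mm, angles in rad, forces in N, time in s.
With the tool pointing down it reaches from about 400 to 925 mm from the base axis. Payload 12.5 kg.
Tool frame: the origin (TCP) lies midway between the tips of the shut fingers; the grasp point (between the pads) lies 19 mm behind it; z points along the fingers, y is the line along which they close (so a half turn about z gives the same grasp; the last joint's range is limited). The gripper opens to 95 mm and grips with 3 to 60 N. Pads are 20 mm wide; open, the fingers measure 119 mm over their backs; the gripper's body (75 mm by 180 mm) begins 59 mm behind the grasp point.
Start: joints at [-1.302, 0.491, 1.559, -0, 1.092, -0.106], TCP at [228.828, -581.622, 214.661] pointing down, gripper open.
Joint ranges: [-3.1, 3.1], [-0.84, 2.19], [0.05, 2.79], [-1.13, 4.28], [0.06, 2.93], [-2.69, 2.69]. Speed limits (rad/s): [2.22, 2.22, 2.79, 3.14, 3.14, 3.14].

## Interface

Orientations are given as [roll, pitch, yaw] about the fixed x, y, z axes, in that order (R = Rz(yaw) Ry(pitch) Rx(roll)).
In Python, from cell import state, read_camera, job_done gives the robot as it stands.
- The arm moves only by the tool carry_out, never from a script. Its argument "moves" is a list of rows, each an object with "slide": the shift along the tool's x, y, z as a fraction of full scale, a list of three; "spin": the turn about the tool's z as a fraction of full scale. A call has 1 to 12 rows; each row shifts and turns the commanded pose from where the row before left it, along the tool's axes as they then stand; what a row does not reach is not made up. Full scale, the value 1, is 0.4 m for a shift and 30 degrees for a turn. A row lasts 1/12 s, in which the tool goes at most 41.7 mm and 7.16 degrees, less where a joint would pass 70% of its speed; a pose out of reach is approached as far as the arm can. A call with a number of a shift or a turn outside -1 to 1 is refused whole. A call with a gripper value outside its range is refused whole. "hand" is the closure, from 0 (fully open) to 1 (shut), set as the call begins (left out, the last holds). The fingers move at their own pace and stop on an object; the grip force is fixed at half the most. Time passes only in rows, so rows that do not move let the fingers close. It gives the time, the measured TCP pose, the force, the opening and the grip force at its end, in the units of the state.
- state(): the state, without advancing time (a new reading comes with each control period).
- read_camera(name): name is "side" or "top" or "wrist"; returns a dict with "color" (420x560x3 uint8, red, green, blue), "K" (3x3 intrinsics, pixels), "k1" (the pictures are not rectified: a ray, as slopes to the right and down, at radius r is drawn at 1 + k1 r^2 times it, then the intrinsics apply), "R" (3x3) and "t" (3): a world point X has camera coordinates R X + t. Camera axes: x right, y down, z forward; pixel columns grow to the right and rows downward; lengths in mm; the calibration is good to about 2 mm. A picture is of the moment at which its call begins. There is no depth.
- job_done(): hands the job in; it is judged then, once.
The state is a dict: "t": time; "joints": joint angles; "qvel": joint speeds; "tau": joint torques, N m; "eef_pos": TCP position; "tcp_rot": TCP orientation; "ft_force": force on the tool from outside, world axes, zero at the start; "moment": the same for the moment, N m; "opening": opening from 0.0 (shut) to 1.0 (fully open); "grip_force": force on a finger pad.
Only numpy, scipy, OpenCV 4.12 (cv2) and the standard library are available. Lean on these libraries where they do the work, as an engineer would, in place of code of your own. Each camera call takes 0.05 s, during which the arm holds its last target. There are 200 camera calls.

## Task

At the fittings counter, push the brass sleeve lying at the foot of the gauge stand's ramp slowly up the slope, over the crest and down into the seat, so that it rests against the stop and stays there by itself when you move away. Just push it with the fingertips: do not pick it up, do not knock it or let it roll loose on the slope, and leave the jar, the brass bush and the screwdriver where they are.

Things in the scene. Friction and masses are not known exactly. Their poses are not given: they have to be found in the camera images.
- sleeve: Smooth polished brass pipe sleeve (friction about 0.4): cylinder 48 mm in diameter, 80 mm long, 0.25 to 0.5 kg, lying across the ramp's lane. Origin: its centre; its y axis is the cylinder's (x and z turn as it rolls). It starts against the lip at the slope's foot (x 18, z 24 mm in the ramp's frame), up to 8 mm off mid-lane; let go on the slope, it rolls back to the lip.
- ramp: Flat steel slope, fixed. Origin on its surface, mid-lane at the foot, 28 mm above the table; x runs up the slope (7 degrees above level), y across the lane, z square to the surface. 200 mm long to the crest. Lane 100 mm wide between rails 10 mm high, 6 mm thick, which run on along the seat; a lip 8 mm high, 5 mm thick closes the foot; nothing stands beyond the lip.
- stand: Gauge stand that carries the ramp, fixed to the table: dark base plate 290 x 112 x 12 mm. Origin: centre of its underside; x points level in the uphill direction, z up.
- crest (a point): Middle of the crest line, on the surface (x 200 mm in the ramp's frame, 52 mm above the table); ramp's axes. Beyond it the seat, 54 mm long, falls 9 degrees below level to the stop, a grey plate 40 mm high across the lane, square to the seat, with a gauge box of about that height behind it.
- seat (a point): Where the sleeve's centre is when it lies in the seat against the stop, in mid-lane: x 235.5, z 14.8 mm in the ramp's frame; ramp's axes.
- paste_jar: Bystander: grey plastic jar with a white cap, 52 mm in diameter, 55 mm tall, standing beside the stand. Origin: centre of its underside.
- bush: Bystander: small brass reducing bush standing upright, a wide foot 38 mm across and a narrower neck, 42 mm tall, beside the stand. Origin: centre of its underside.
- driver: Bystander: screwdriver, 180 mm long, lying beside the stand on the other side from the jar. Its own x axis runs along it; origin at the underside near its middle.
Mind the look-alikes: they are no part of the job. Leave any black or pink look-alike of the sleeve alone.

How it is judged (in metres and radians):
On the way:
1. the sleeve is on the upper half of the slope (x of sleeve in the frame of ramp between 0.11 and 0.2 m and z of sleeve in the frame of ramp below 0.03 m), for 0.05 s.
At the end, for the whole second after the job is handed in: the sleeve lies at rest in the seat, its centre within 3 mm of its place against the stop, square across the lane (within 0.12 rad), and the jar and bush stand upright and with the screwdriver are within 15 mm of where they were (x of sleeve in the frame of ramp between 0.2325 and 0.24 m and z of sleeve in the frame of ramp between 0.01 and 0.019 m and y of sleeve in the frame of ramp between -0.014 and 0.014 m and angle between the y axis of sleeve and the y axis of ramp, either way round below 0.12 rad and linear speed of sleeve below 0.01 m/s and distance of each of paste_jar, bush, driver from where it was at the start of the episode below 0.015 m and angle between each of paste_jar, bush's own z axis and vertical below 0.2 rad); the robot touches nothing.
It fails at once if the sleeve is lifted more than 6 mm off the slope (z of sleeve in the frame of ramp above 0.03 m).
It fails at once if the sleeve rolls loose on the slope (untouched, faster than 0.2 m/s) (x of sleeve in the frame of ramp between 0.045 and 0.195 m and linear speed of sleeve above 0.2 m/s and contact force between each of the fingers, the arm and sleeve below 0.02 N).
It fails at once if a bystander is knocked (moved more than 15 mm) (distance of any of paste_jar, bush, driver from where it was at the start of the episode above 0.015 m).
It also fails if it takes over 42 s, if anything falls off the work surface, if the arm or the gripper's body presses on something with over 40 N, if the wrist force passes 120 N, or if a joint passes its speed limit or range.

## Working session

There is one attempt and no reset: what is moved stays moved. The work goes in short steps, Python scripts to look and compute and a tool call to move; the robot and the scene stay as the last step left them, time stands still between calls to the robot, and variables do not carry over. Pictures are saved under pics/ and viewed, at most 10 in all, crops included, and the job is handed in when it is done.

Besides the shell and the picture viewer there is one more tool, called after ">>>" as name(argument=value, ...) on one line, values as JSON. carry_out: Moves the arm, as the interface text tells. Shift numbers are shares of 0.4 m and turn numbers shares of 30 degrees, none past 1 either way. Its arguments: {"type":"object","properties":{"moves":{"type":"array"},"hand":{"type":"number"}},"required":["moves"]}

```bash
mkdir -p pics
cat > h.py <<'E'
import numpy as np, cv2
from cell import state, read_camera, job_done
def grab(n,f=None):
    c=read_camera(n)
    if f: cv2.imwrite('pics/'+f,c['color'][:,:,::-1])
    return c
def ray(c,uv):
    K=np.array(c['K']);R=np.array(c['R']);t=np.array(c['t'])
    d=np.array([(uv[0]-K[0,2])/K[0,0],(uv[1]-K[1,2])/K[1,1]]);s=d.copy()
    for _ in range(20): s=d/(1+c['k1']*(s@s))
    return -R.T@t, R.T@np.array([s[0],s[1],1.])
def onz(c,uv,z):
    o,d=ray(c,uv); return o+d*(z-o[2])/d[2]
def proj(c,X):
    p=np.array(c['R'])@np.array(X,float)+np.array(c['t']);s=p[:2]/p[2];s=s*(1+c['k1']*(s@s))
    K=np.array(c['K']);return np.array([K[0,0]*s[0]+K[0,2],K[1,1]*s[1]+K[1,2]])
E
python3 - <<'E'
from h import *
import numpy as np
for n in ['top','side']:
    c=grab(n,n+'0.png'); print(n,np.round(-np.array(c['R']).T@np.array(c['t'])),np.array(c['K'])[0,0],c['k1'])
    np.savez(n+'0.npz',**c)
s=state();print(s)
E
```

```text
top [489.   1. 851.] 391.3417963130831 0.039528374440402844
side [ 343. -621.  614.] 477.2704747881045 -0.10013295745249612
{'t': 0.1, 'joints': array([-1.30163706e+00,  4.91505944e-01,  1.55937607e+00, -4.11818755e-05,
        1.09172252e+00, -1.05588538e-01]), 'qvel': array([-3.50937095e-04, -6.41552568e-04, -3.80288951e-04, -2.61034330e-04,
       -2.97747951e-04,  7.38822867e-05]), 'tau': array([ 1.96361187e-03, -6.13622475e+01, -2.58606684e+01,  6.93929521e-02,
        4.69911215e-02, -2.39145680e-05]), 'eef_pos': array([ 228.7345071 , -581.40866908,  214.12033437]), 'tcp_rot': array([-3.14058256e+00, -7.03212742e-05,  3.74766768e-01]), 'ft_force': array([-0.01037226,  0.31398609,  0.17027451]), 'moment': array([-0.02106624, -0.02753874,  0.05670034]), 'grip_force': 0.0, 'opening': 0.9980812563770415}
```

View pics/top0.png

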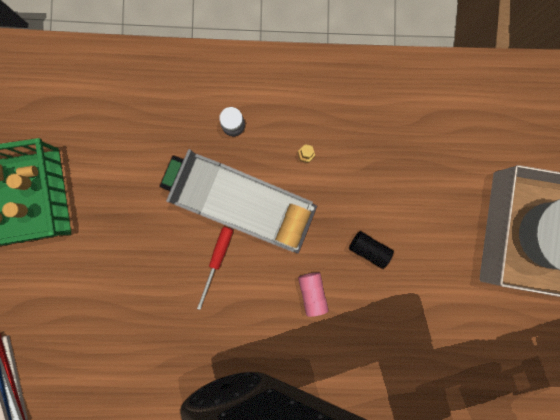

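View pics/side0.png

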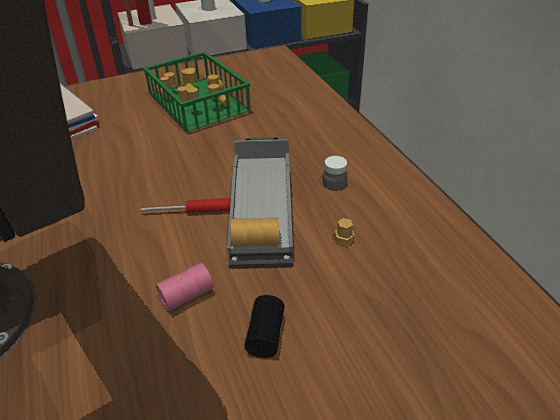

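The top view shows the sleeve at (293,226) and the stop at about (182,180), so uphill is left and slightly up. The jar is at (232,121), the bush at (307,153) and the screwdriver at (215,265). The side view shows the sleeve at (257,232), the lip at row 258 and the stop at (262,150).

Run:
```python
from h import *
for n,(x0,y0,x1,y1) in {'top':(160,140,330,260),'side':(215,130,305,275)}.items():
    c=dict(np.load(n+'0.npz')); c['k1']=float(c['k1']); im=c['color']
    hsv=cv2.cvtColor(im,cv2.COLOR_RGB2HSV)
    m=cv2.inRange(hsv,(12,120,120),(28,255,255)); 
    k=np.zeros_like(m);k[y0:y1,x0:x1]=m[y0:y1,x0:x1]
    k=cv2.morphologyEx(k,cv2.MORPH_OPEN,np.ones((5,5)))
    cs=max(cv2.findContours(k,0,1)[0],key=cv2.contourArea);r=cv2.minAreaRect(cs)
    print(n,r,cv2.contourArea(cs)); print('sleeve onz54',onz(c,r[0],54).round(1), [onz(c,p,54).round(0)[:2].tolist() for p in cv2.boxPoints(r)])
    g=cv2.inRange(hsv,(0,0,60),(180,50,255));k=np.zeros_like(g);k[y0:y1,x0:x1]=g[y0:y1,x0:x1]
    cs=max(cv2.findContours(k,0,1)[0],key=cv2.contourArea);r=cv2.minAreaRect(cs);print('ramp',r,cv2.boxPoints(r).round(1).tolist(),cv2.contourArea(cs))
    cr=im[y0:y1,x0:x1]; f=4 if n=='top' else 4
    cv2.imwrite(f'pics/{n}c.png',cv2.resize(cr,None,fx=f,fy=f,interpolation=cv2.INTER_CUBIC)[:,:,::-1])
```

```text
top ((265.0, 199.5), (119.0, 128.0), 90.0) 5517.0
sleeve onz54 [563.2  12.9  54. ] [[682.0, 147.0], [690.0, -117.0], [445.0, -120.0], [440.0, 138.0]]
ramp ((241.76678466796875, 201.4290313720703), (142.23912048339844, 55.91270446777344), 22.285587310791016) [[165.39999389648438, 200.3000030517578], [186.60000610351562, 148.60000610351562], [318.20001220703125, 202.5], [297.0, 254.3000030517578]] 7518.5
side ((254.5312042236328, 227.9990234375), (19.459251403808594, 47.53929138183594), 88.21009063720703) 844.0
sleeve onz54 [511.9 -35.1  54. ] [[480.0, 4.0], [559.0, -26.0], [542.0, -72.0], [467.0, -44.0]]
ramp ((257.98443603515625, 196.0338592529297), (113.00391387939453, 65.33038330078125), 88.09085083007812) [[223.5, 140.6999969482422], [288.70001220703125, 138.5], [292.5, 251.39999389648438], [227.1999969482422, 253.60000610351562]] 6508.5
```

View pics/topc.png

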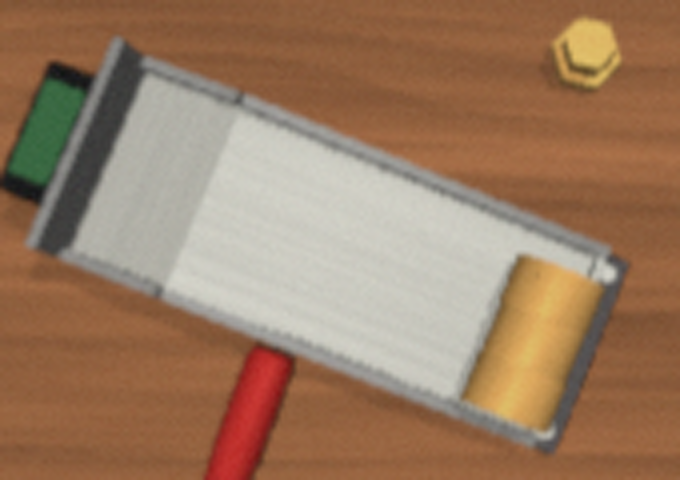

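View pics/sidec.png

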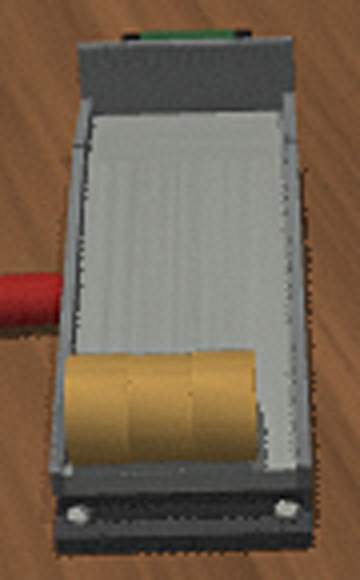

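The top crop shows the crest line running from (237,110) to (163,292). The stop's top corners are at (117,37) and (28,245), the rails' foot ends at (610,247) and (530,440), and the sleeve's centre is at about (535,340). In the side crop the sleeve's centre is at about (160,406), the crest is at row 150, and the stop's top edge runs from (78,45) to (293,38).

Run:
```python
from h import *
L={}
for n in ['top','side']:
    c=dict(np.load(n+'0.npz')); c['k1']=float(c['k1']);L[n]=c
off={'top':(160,140),'side':(215,130)}
px=lambda n,p:((np.array(p)+.5)/4-.5)+off[n]
T=lambda p,z:onz(L['top'],px('top',p),z)
S=lambda p,z:onz(L['side'],px('side',p),z)
ou,ol=T((243,93),62),T((157,297),62); su,sl=T((117,37),83),T((28,245),83); fu,fl=T((610,247),38),T((530,440),38)
for a,b,w in((ou,ol,'crest112'),(su,sl,'stop112'),(fu,fl,'foot112')): print(w,((a+b)/2).round(1),np.linalg.norm(a-b).round(1),np.degrees(np.arctan2(*(a-b)[[1,0]])).round(1))
ssl,ssr=S((78,45),83),S((293,38),83); print('side stop',((ssl+ssr)/2).round(1),np.linalg.norm(ssl-ssr))
d=(su+sl)/2-(fu+fl)/2; print('yaw up',np.degrees(np.arctan2(d[1],d[0])),np.linalg.norm(d[:2]))
d=(ou+ol)/2-(fu+fl)/2; print('yaw up',np.degrees(np.arctan2(d[1],d[0])),np.linalg.norm(d[:2]))
print('sleeve top',T((535,340),54).round(1),'side',S((160,406),54).round(1))
a,b=ray(L['top'],px('top',(535,340))),ray(L['side'],px('side',(160,406)))
A=np.array([a[1],-b[1]]).T;s=np.linalg.lstsq(A,b[0]-a[0],rcond=None)[0];print('tri',(a[0]+s[0]*a[1]).round(1),(b[0]+s[1]*b[1]).round(1))
for n,u,z in(('jar',(232,119),55),('bush',(307,153),42),('driver',(225,235),12),('drv end',(231,229),12)):print(n,onz(L['top'],u,z).round(1))
```

```text
crest112 [582.4 124.6  62. ] 111.6 -20.6
stop112 [604.8 183.9  83. ] 110.8 -20.5
foot112 [512.6 -65.5  38. ] 108.8 -21.5
side stop [603.6 183.4  83. ] 111.55574315038082
yaw up 69.71336375905042 265.92539764652713
yaw up 69.8327117461575 202.4550602972174
sleeve top [513.2 -46.2  54. ] side [509.5 -42.7  54. ]
tri [513.1 -46.   56.4] [508.8 -45.   56.2]
jar [727.8  84.9  55. ]
bush [664.4 -72.4  42. ]
driver [489.1  96.6  12. ]
drv end [502.1  84.3  12. ]
```

>>> carry_out(moves=[{"slide": [0,0,0],"spin": -0.2},{"slide": [0,0,0],"spin": -0.2},{"slide": [0,0,0],"spin": -0.2},{"slide": [0,0,0],"spin": -0.2},{"slide": [0,0,0],"spin": -0.2},{"slide": [0,0,0],"spin": -0.2},{"slide": [0,0,0],"spin": -0.2},{"slide": [0,0,0],"spin": -0.204},{"slide": [0,0,0],"spin": 0},{"slide": [0,0,0],"spin": 0}], hand=0.45)

```text
t: 0.93
eef_pos: [228.8, -581.5, 214.4]
tcp_rot: [-3.141, -0.0, 1.211]
ft_force: [0.5, 0.3, 0.2]
opening: 0.549
grip_force: 0.0
```

```bash
cat >> h.py <<'E'
O=np.array([513.2,-61.4,0]);U=np.array([.3486,.9373,0]);Lf=np.array([-.9373,.3486,0])
def rel():
    s=state();p=np.array(s['eef_pos'])-O
    print('t',round(s['t'],2),'level x %.1f left %.1f z %.1f'%(p@U,p@Lf,p[2]),'yaw',np.degrees(s['tcp_rot']).round(2),'open',round(s['opening'],2),'F',np.round(s['ft_force'],1))
E
python3 -c "
from h import *
rel()"
```

```text
t 0.93 level x -586.6 left 85.2 z 214.4 yaw [-1.7999e+02 -2.0000e-02  6.9410e+01] open 0.55 F [0.5 0.3 0.2]
```

>>> carry_out(moves=[{"slide": [0.03,0.009,0],"spin": 0},{"slide": [0.06,0.009,0],"spin": 0},{"slide": [0.06,0.009,0],"spin": 0},{"slide": [0.06,0.009,0],"spin": 0},{"slide": [0.06,0.009,0],"spin": 0},{"slide": [0.06,0.009,0],"spin": 0},{"slide": [0.06,0.009,0],"spin": 0},{"slide": [0.06,0.009,0],"spin": 0},{"slide": [0.06,0.009,0],"spin": 0},{"slide": [0.06,0.009,0],"spin": 0},{"slide": [0.06,0.009,0],"spin": 0},{"slide": [0.06,0.009,0],"spin": 0}])

```text
t: 1.93
eef_pos: [366.0, -336.1, 214.7]
tcp_rot: [3.141, -0.0, 1.212]
ft_force: [0.5, -0.1, 0.1]
opening: 0.548
grip_force: 0.0
```

>>> carry_out(moves=[{"slide": [0.06,0.009,0],"spin": 0},{"slide": [0.06,0.009,0],"spin": 0},{"slide": [0.06,0.009,0],"spin": 0},{"slide": [0.06,0.009,0],"spin": 0},{"slide": [0.06,0.009,0],"spin": 0},{"slide": [0.06,0.009,0],"spin": 0},{"slide": [0.06,0.009,0],"spin": 0},{"slide": [0.06,0.009,0],"spin": 0},{"slide": [0.06,0.009,0],"spin": 0},{"slide": [0.03,0.009,0],"spin": 0},{"slide": [0,0,0],"spin": 0},{"slide": [0,0,0],"spin": 0}])

```text
t: 2.93
eef_pos: [478.7, -136.5, 214.6]
tcp_rot: [-3.142, 0.0, 1.215]
ft_force: [-0.0, 0.4, -0.3]
opening: 0.552
grip_force: 0.0
```

```bash
python3 -c "
from h import *
rel(); print(state()['joints'])"
```

```text
t 2.93 level x -82.4 left 6.1 z 214.6 yaw [-1.800e+02  1.000e-02  6.962e+01] open 0.55 F [-0.   0.4 -0.3]
[-4.10476451e-01  3.11126807e-01  1.86367599e+00 -2.89575917e-04
  9.66860238e-01 -5.46427122e-02]
```

>>> carry_out(moves=[{"slide": [0.01,0,0.03],"spin": 0},{"slide": [0.01,0,0.045],"spin": 0},{"slide": [0.01,0,0.045],"spin": 0},{"slide": [0.01,0,0.045],"spin": 0},{"slide": [0.01,0,0.045],"spin": 0},{"slide": [0.01,0,0.045],"spin": 0},{"slide": [0.01,0,0.045],"spin": 0},{"slide": [0.01,0,0.045],"spin": 0},{"slide": [0.01,0,0.045],"spin": 0},{"slide": [0.01,0,0.03],"spin": 0},{"slide": [0,0,0],"spin": 0},{"slide": [0,0,0],"spin": 0}])

```text
t: 3.93
eef_pos: [492.3, -100.1, 46.5]
tcp_rot: [-3.14, 0.0, 1.213]
ft_force: [0.6, 0.1, 0.0]
opening: 0.549
grip_force: 0.0
```

```bash
python3 -c "
from h import *
rel(); c=grab('side'); im=c['color'][120:300,190:340]; cv2.imwrite('pics/s1.png',cv2.resize(im,None,fx=3,fy=3,interpolation=2)[:,:,::-1])"
```

```text
t 3.93 level x -43.6 left 6.1 z 46.5 yaw [-1.7993e+02  1.0000e-02  6.9520e+01] open 0.55 F [0.6 0.1 0. ]
```

View pics/s1.png

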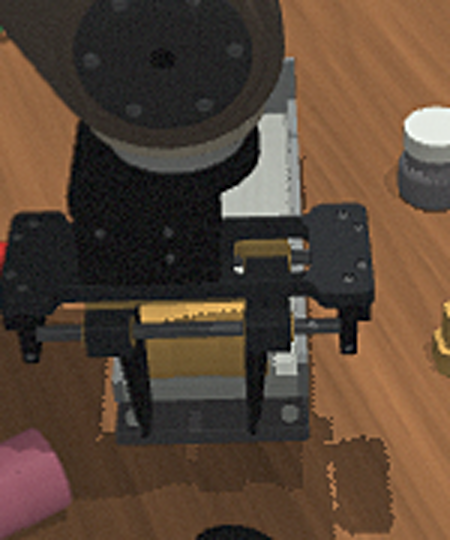

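The fingers are beyond the lip at (147,435) and (257,435), straddling the sleeve's middle, and the way to the sleeve is clear. I'll approach slowly.

>>> carry_out(moves=[{"slide": [0.006,0,0.006],"spin": 0},{"slide": [0.006,0,0],"spin": 0},{"slide": [0.006,0,0],"spin": 0},{"slide": [0.006,0,0],"spin": 0},{"slide": [0.006,0,0],"spin": 0},{"slide": [0.006,0,0],"spin": 0},{"slide": [0.006,0,0],"spin": 0},{"slide": [0.006,0,0],"spin": 0},{"slide": [0.006,0,0],"spin": 0},{"slide": [0.006,0,-0.0007],"spin": 0},{"slide": [0.006,0,-0.0007],"spin": 0},{"slide": [0.006,0,-0.0007],"spin": 0}])

```text
t: 4.98
eef_pos: [502.9, -72.3, 45.2]
tcp_rot: [3.141, 0.0, 1.215]
ft_force: [-0.5, -2.1, 1.6]
opening: 0.549
grip_force: 1.1
```

>>> carry_out(moves=[{"slide": [0.007,0,-0.0009],"spin": 0},{"slide": [0.007,0,-0.0009],"spin": 0},{"slide": [0.007,0,-0.0009],"spin": 0},{"slide": [0.007,0,-0.0009],"spin": 0},{"slide": [0.007,0,-0.0009],"spin": 0},{"slide": [0.007,0,-0.0009],"spin": 0},{"slide": [0.007,0,-0.0009],"spin": 0},{"slide": [0.007,0,-0.0009],"spin": 0}])

```text
t: 5.65
eef_pos: [510.7, -51.1, 48.0]
tcp_rot: [3.142, 0.0, 1.215]
ft_force: [-0.3, -2.6, 2.2]
opening: 0.551
grip_force: 1.1
```

```bash
cat >> h.py <<'E'
def look(f):
    rel(); c=grab('top'); im=c['color'][130:280,150:350]; cv2.imwrite('pics/'+f,cv2.resize(im,None,fx=3,fy=3,interpolation=2)[:,:,::-1])
E
python3 -c "
from h import *
look('t1.png')"
```

```text
t 5.65 level x 8.8 left 5.9 z 48.0 yaw [180.     0.    69.59] open 0.55 F [-0.3 -2.6  2.2]
```

View pics/t1.png

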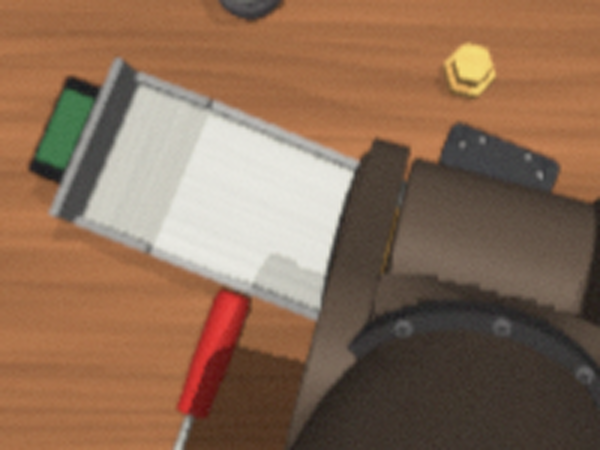

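The forearm hides the sleeve, but the steady 2.6 N push and the upward drag on the fingers show they are in contact. I'll carry on up the slope.

>>> carry_out(moves=[{"slide": [0.007,0,-0.0009],"spin": 0},{"slide": [0.007,0,-0.0009],"spin": 0},{"slide": [0.007,0,-0.0009],"spin": 0},{"slide": [0.007,0,-0.0009],"spin": 0},{"slide": [0.007,0,-0.0009],"spin": 0},{"slide": [0.007,0,-0.0009],"spin": 0},{"slide": [0.007,0,-0.0009],"spin": 0},{"slide": [0.007,0,-0.0009],"spin": 0},{"slide": [0.007,0,-0.0009],"spin": 0},{"slide": [0.007,0,-0.0009],"spin": 0},{"slide": [0.007,0,-0.0009],"spin": 0},{"slide": [0.007,0,-0.0009],"spin": 0}])

```text
t: 6.7
eef_pos: [522.4, -19.7, 52.3]
tcp_rot: [-3.142, 0.0, 1.215]
ft_force: [0.2, -1.4, 1.5]
opening: 0.548
grip_force: 1.1
```

>>> carry_out(moves=[{"slide": [0.007,0,-0.0009],"spin": 0},{"slide": [0.007,0,-0.0009],"spin": 0},{"slide": [0.007,0,-0.0009],"spin": 0},{"slide": [0.007,0,-0.0009],"spin": 0},{"slide": [0.007,0,-0.0009],"spin": 0},{"slide": [0.007,0,-0.0009],"spin": 0},{"slide": [0.007,0,-0.0009],"spin": 0},{"slide": [0.007,0,-0.0009],"spin": 0},{"slide": [0.007,0,-0.0009],"spin": 0},{"slide": [0.007,0,-0.0009],"spin": 0},{"slide": [0.007,0,-0.0009],"spin": 0},{"slide": [0.007,0,-0.0009],"spin": 0}])

```text
t: 7.7
eef_pos: [534.1, 11.8, 56.6]
tcp_rot: [3.142, 0.0, 1.215]
ft_force: [-0.2, -1.6, 1.4]
opening: 0.551
grip_force: 1.1
```

```bash
python3 -c "
from h import *
rel(); c=grab('side'); im=c['color'][110:290,190:340]; cv2.imwrite('pics/s2.png',cv2.resize(im,None,fx=3,fy=3,interpolation=2)[:,:,::-1])"
```

```text
t 7.7 level x 75.9 left 5.9 z 56.6 yaw [1.800e+02 1.000e-02 6.959e+01] open 0.55 F [-0.2 -1.6  1.4]
```

View pics/s2.png

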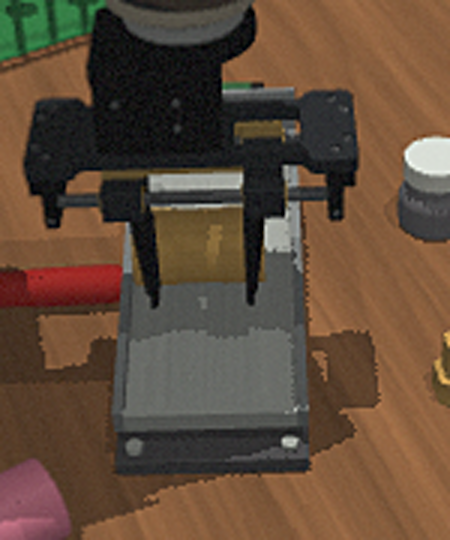

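The sleeve lies square at (200,245), with both fingertips on its rear at (153,300) and (250,300). It is about halfway up.

>>> carry_out(moves=[{"slide": [0.007,0,-0.0009],"spin": 0},{"slide": [0.007,0,-0.0009],"spin": 0},{"slide": [0.007,0,-0.0009],"spin": 0},{"slide": [0.007,0,-0.0009],"spin": 0},{"slide": [0.007,0,-0.0009],"spin": 0},{"slide": [0.007,0,-0.0009],"spin": 0},{"slide": [0.007,0,-0.0009],"spin": 0},{"slide": [0.007,0,-0.0009],"spin": 0},{"slide": [0.007,0,-0.0009],"spin": 0},{"slide": [0.007,0,-0.0009],"spin": 0},{"slide": [0.007,0,-0.0009],"spin": 0},{"slide": [0.007,0,-0.0009],"spin": 0}])

```text
t: 8.75
eef_pos: [545.8, 43.3, 60.9]
tcp_rot: [3.142, 0.0, 1.215]
ft_force: [-0.1, -2.1, 1.0]
opening: 0.55
grip_force: 1.1
```

>>> carry_out(moves=[{"slide": [0.007,0,-0.0008],"spin": 0},{"slide": [0.007,0,-0.0008],"spin": 0},{"slide": [0.007,0,-0.0008],"spin": 0},{"slide": [0.007,0,-0.0008],"spin": 0},{"slide": [0.007,0,-0.0008],"spin": 0},{"slide": [0.007,0,-0.0008],"spin": 0},{"slide": [0.007,0,-0.0008],"spin": 0},{"slide": [0.007,0,-0.0008],"spin": 0},{"slide": [0.007,0,-0.0008],"spin": 0},{"slide": [0.006,0,-0.0007],"spin": 0},{"slide": [0.005,0,-0.0006],"spin": 0},{"slide": [0.004,0,-0.0005],"spin": 0}])

```text
t: 9.75
eef_pos: [556.7, 72.5, 64.5]
tcp_rot: [3.142, 0.0, 1.215]
ft_force: [-1.1, -2.4, 2.4]
opening: 0.552
grip_force: 1.0
```

>>> carry_out(moves=[{"slide": [0.004,0,-0.0005],"spin": 0},{"slide": [0.004,0,-0.0005],"spin": 0},{"slide": [0.004,0,-0.0005],"spin": 0},{"slide": [0.004,0,-0.0005],"spin": 0},{"slide": [0.004,0,0],"spin": 0},{"slide": [0.004,0,0],"spin": 0},{"slide": [0.004,0,0],"spin": 0},{"slide": [0.004,0,0],"spin": 0},{"slide": [0.004,0,0],"spin": 0},{"slide": [0.004,0,0],"spin": 0},{"slide": [0.004,0,0],"spin": 0},{"slide": [0.004,0,0],"spin": 0}])

```text
t: 10.75
eef_pos: [563.4, 90.5, 65.3]
tcp_rot: [3.142, 0.0, 1.215]
ft_force: [-1.2, -2.5, 1.4]
opening: 0.55
grip_force: 1.1
```

```bash
python3 -c "
from h import *
rel()"
```

```text
t 10.75 level x 159.8 left 5.9 z 65.3 yaw [179.99   0.    69.59] open 0.55 F [-1.2 -2.5  1.4]
```

>>> carry_out(moves=[{"slide": [0.004,0,0],"spin": 0},{"slide": [0.004,0,0],"spin": 0},{"slide": [0.004,0,0],"spin": 0},{"slide": [0.004,0,0],"spin": 0},{"slide": [0.004,0,0],"spin": 0},{"slide": [0.004,0,0],"spin": 0},{"slide": [0.004,0,0],"spin": 0},{"slide": [0.004,0,0],"spin": 0},{"slide": [0.004,0,0],"spin": 0},{"slide": [0.004,0,0],"spin": 0},{"slide": [0.004,0,0],"spin": 0},{"slide": [0.004,0,0],"spin": 0}])

```text
t: 11.75
eef_pos: [570.0, 108.5, 65.3]
tcp_rot: [-3.142, 0.0, 1.215]
ft_force: [-0.2, -0.9, 0.0]
opening: 0.55
grip_force: 0.0
```

>>> carry_out(moves=[{"slide": [0.004,0,0],"spin": 0},{"slide": [0.004,0,0],"spin": 0},{"slide": [0.004,0,0],"spin": 0},{"slide": [0.004,0,0],"spin": 0},{"slide": [0.004,0,0],"spin": 0},{"slide": [0.004,0,0],"spin": 0},{"slide": [0,0,0],"spin": 0},{"slide": [0,0,0],"spin": 0},{"slide": [0,0,0],"spin": 0},{"slide": [0,0,0],"spin": 0}])

```text
t: 12.58
eef_pos: [573.3, 117.3, 65.3]
tcp_rot: [3.142, 0.0, 1.215]
ft_force: [-0.3, 0.6, -0.2]
opening: 0.548
grip_force: 0.0
```

```bash
python3 -c "
from h import *
rel(); c=grab('side'); im=c['color'][110:290,190:340]; cv2.imwrite('pics/s3.png',cv2.resize(im,None,fx=3,fy=3,interpolation=2)[:,:,::-1])"
```

```text
t 12.58 level x 188.4 left 5.9 z 65.3 yaw [1.800e+02 1.000e-02 6.959e+01] open 0.55 F [-0.3  0.6 -0.2]
```

View pics/s3.png

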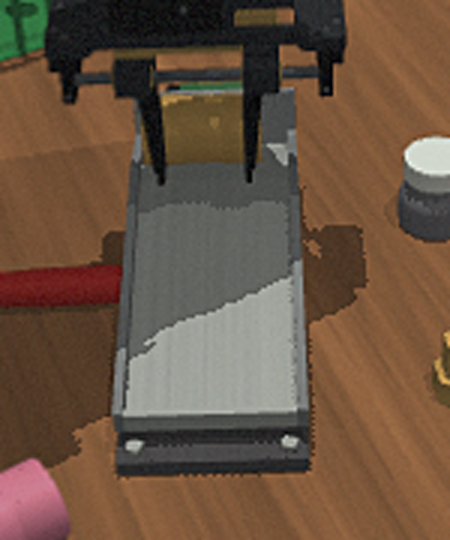

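The sleeve has gone over the crest. It sits in front of the stop at (205,130) and the fingers no longer touch it. I'll back off and check.

>>> carry_out(moves=[{"slide": [-0.02,0,0],"spin": 0},{"slide": [-0.04,0,-0.02],"spin": 0},{"slide": [-0.06,0,-0.04],"spin": 0},{"slide": [-0.06,0,-0.04],"spin": 0},{"slide": [-0.06,0,-0.04],"spin": 0},{"slide": [-0.06,0,-0.04],"spin": 0},{"slide": [-0.06,0,-0.04],"spin": 0},{"slide": [-0.06,0,-0.04],"spin": 0},{"slide": [-0.06,0,-0.04],"spin": 0},{"slide": [-0.06,0,0],"spin": 0},{"slide": [-0.06,0,0],"spin": 0},{"slide": [-0.06,0,0],"spin": 0}])

```text
t: 13.63
eef_pos: [480.4, -131.5, 185.7]
tcp_rot: [3.141, 0.0, 1.214]
ft_force: [-0.0, -0.3, 0.2]
opening: 0.55
grip_force: 0.0
```

>>> carry_out(moves=[{"slide": [-0.06,0,0],"spin": 0},{"slide": [-0.06,0,0],"spin": 0},{"slide": [-0.06,0,0],"spin": 0},{"slide": [-0.03,0,0],"spin": 0},{"slide": [0,0,0],"spin": 0},{"slide": [0,0,0],"spin": 0}])

```text
t: 14.13
eef_pos: [451.7, -208.9, 185.3]
tcp_rot: [-3.141, -0.0, 1.213]
ft_force: [0.3, 0.5, -0.7]
opening: 0.556
grip_force: 0.0
```

Run:
```python
from h import *
look('t2.png')
c=grab('top');y0,x0=140,160
hsv=cv2.cvtColor(c['color'][140:260,160:290],cv2.COLOR_RGB2HSV)
# lane box only, high saturation brass inside the ramp outline
poly=np.array([[186,155],[292,200],[280,245],[172,203]])
m=np.zeros((420,560),np.uint8);cv2.fillPoly(m,[poly],255)
g=cv2.inRange(cv2.cvtColor(c['color'],cv2.COLOR_RGB2HSV),(12,120,90),(28,255,255))&m
r=cv2.minAreaRect(max(cv2.findContours(g,0,1)[0],key=cv2.contourArea));print(r)
p=onz(c,r[0],71.4)-O;print('sleeve level x %.1f (want 231.9) left %.1f'%(p@U,p@Lf))
```

```text
t 14.13 level x -159.7 left 6.2 z 185.3 yaw [-1.7999e+02 -1.0000e-02  6.9500e+01] open 0.56 F [ 0.3  0.5 -0.7]
((191.31036376953125, 184.77587890625), (24.029081344604492, 41.6241455078125), 23.198591232299805)
sleeve level x 232.9 (want 231.9) left 7.7
```

View pics/t2.png

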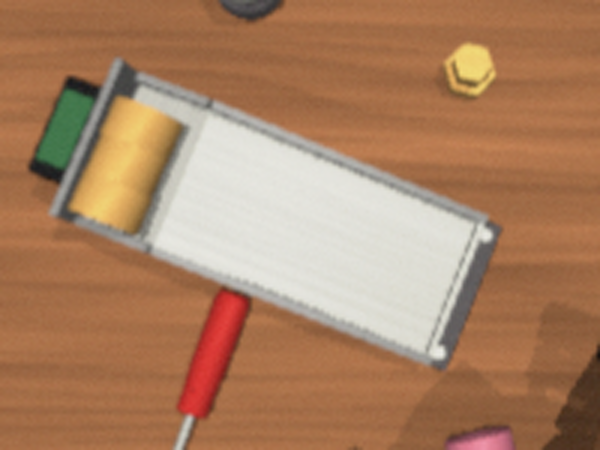

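The sleeve lies square in the seat against the stop at (127,165). It measures 232.9 mm along the lane against an expected 231.9, and about 7 mm off mid-lane, which is inside the 14 mm limit. The bush and screwdriver have not moved and nothing came near the jar.

```bash
python3 -c "
from h import *
print(job_done())"
```

```text
the job is handed in; nothing more can be done
None
```

I pushed the brass sleeve up the slope and over the crest; it rests against the stop in the seat, square and about 7 mm off mid-lane, and I handed the job in at about 14 s (no verdict was returned).

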